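# Close the dropper box

### The job

Put the loose lid on the packing box and let it sit in the mouth, then swing the four clips over its edge and press each down until it snaps, in opposite-corner order: start with any clip, do the diagonally opposite one next, then the other two, so that the lid ends flush on its gasket with all four clips shut. The plastic is brittle: the thumb tabs are bent unevenly, so feel for each snap, ease off, and never push on the box or its clips with more than about 25 N. Leave the other things on the table where they are.

Things in the scene. Friction and masses are not known exactly. Their poses are not given: they have to be found in the camera images.
- box: White plastic packing box, open on top, fast on the table: 110 mm (its x) by 160 (its y), 70 tall; walls 4, mouth 102 x 152. Origin: centre of its underside, on the table; z up. Two clips are hinged outside each long wall (box +x and -x sides), 50 mm either side of the middle along box y. Beside each clip stand two small fixed cheeks, 84 mm high, 2 to 10 mm outside the wall.
- box_mouth (a point): centre of the box's mouth, level with the rim, 70 mm above the table. On the two short walls, near the corners, lie four springy gasket pads, 20 mm long, 2 mm proud of the rim; the clips squeeze them flush (about 3 N each).
- lid: The box's loose white lid, lying right way up on the table. Plate 106 mm (its x) x 160 (its y), 6 thick, above a stepped lip 8 deep (98 x 148, lowest 4 mm 94 x 144) that enters the mouth with 2 mm play a side; either way round fits. Origin: centre of the lip's underside. Laid on the gasket it is 64 mm above the box's origin; flush on the rim, 62 mm. Mass 0.18 to 0.35 kg.
- lid_grip (a point): middle of the bar handle on top of the lid, 30 mm above the lid's origin. The bar is 14 mm thick (along lid x), 60 long (along lid y), from 14 to 42 mm above the lid's origin; grip it closing along lid x.
- clip_a (a joint): Angle (rad) of the grey clip at the box's +x, +y corner, diagonal to clip_c: 0 flat on the lid (shut: under 0.06), pi/2 upright, more leans outwards. It stays where left, swings freely to 0.4 (push along its arc; straight down jams while steep); then a catch resists, up to about 13 N at the tab (more nearer the hinge), until the crest at 0.12, beyond which it snaps down by itself onto the lid.
- clip_a_hinge (a point): hinge axis of clip_a, along box y, at box x = 79 mm, 79 mm above the table. Flat arm, 24 mm wide, to 37 mm from here; over its end a rigid thumb tab, 24 x 24 x 4 mm, rooted 28 mm from the axis. Tabs are bent up (outwards, clip open) by an unmeasured 0 to 0.7 rad, so when shut a tab's highest edge is 85 to 101 mm above the table: feel for it.
- clip_b (a joint): Angle (rad) of the grey clip at the box's +x, -y corner, diagonal to clip_d: 0 flat on the lid (shut: under 0.06), pi/2 upright, more leans outwards. It stays where left, swings freely to 0.4 (push along its arc; straight down jams while steep); then a catch resists, up to about 13 N at the tab (more nearer the hinge), until the crest at 0.12, beyond which it snaps down by itself onto the lid.
- clip_b_hinge (a point): hinge axis of clip_b, along box y, at box x = 79 mm, 79 mm above the table. Flat arm, 24 mm wide, to 37 mm from here; over its end a rigid thumb tab, 24 x 24 x 4 mm, rooted 28 mm from the axis. Tabs are bent up (outwards, clip open) by an unmeasured 0 to 0.7 rad, so when shut a tab's highest edge is 85 to 101 mm above the table: feel for it.
- clip_c (a joint): Angle (rad) of the grey clip at the box's -x, -y corner, diagonal to clip_a: 0 flat on the lid (shut: under 0.06), pi/2 upright, more leans outwards. It stays where left, swings freely to 0.4 (push along its arc; straight down jams while steep); then a catch resists, up to about 13 N at the tab (more nearer the hinge), until the crest at 0.12, beyond which it snaps down by itself onto the lid.
- clip_c_hinge (a point): hinge axis of clip_c, along box y, at box x = -79 mm, 79 mm above the table. Flat arm, 24 mm wide, to 37 mm from here; over its end a rigid thumb tab, 24 x 24 x 4 mm, rooted 28 mm from the axis. Tabs are bent up (outwards, clip open) by an unmeasured 0 to 0.7 rad, so when shut a tab's highest edge is 85 to 101 mm above the table: feel for it.
- clip_d (a joint): Angle (rad) of the grey clip at the box's -x, +y corner, diagonal to clip_b: 0 flat on the lid (shut: under 0.06), pi/2 upright, more leans outwards. It stays where left, swings freely to 0.4 (push along its arc; straight down jams while steep); then a catch resists, up to about 13 N at the tab (more nearer the hinge), until the crest at 0.12, beyond which it snaps down by itself onto the lid.
- clip_d_hinge (a point): hinge axis of clip_d, along box y, at box x = -79 mm, 79 mm above the table. Flat arm, 24 mm wide, to 37 mm from here; over its end a rigid thumb tab, 24 x 24 x 4 mm, rooted 28 mm from the axis. Tabs are bent up (outwards, clip open) by an unmeasured 0 to 0.7 rad, so when shut a tab's highest edge is 85 to 101 mm above the table: feel for it.
- bottle: Bystander, leave alone: small closed amber bottle, 40 mm across, 90 mm tall, standing between box and lid; origin under its centre
- rack: Bystander, leave alone: white foam slab 70 x 110 x 18 mm with 24 upright glass droppers with black caps, about 102 mm tall in all; origin under its centre
- foam_tray: Bystander, leave alone: empty white foam tray, 80 x 120 x 18 mm; origin under its centre
- cap_bin: Bystander, leave alone: open cardboard bin, 80 x 100 x 40 mm; origin under its centre
- tub: Bystander, leave alone: round white tub with a lid, 90 mm across, 70 mm tall; origin under its centre
- dropper: Bystander, leave alone: one glass dropper lying down, about 105 mm long, 14 mm thick black cap; origin under its centre
- brush: Bystander, leave alone: hand brush lying on the table; origin under it
There are look-alikes about, which are no part of the job. Leave any pink or red look-alike of the lid alone.

How it is judged:
On the way, in this order (a step that is already met when the one before it is completed fails the run):
1. the lid sits in the mouth of the box, let go, all clips still open (x of lid in the frame of box between -0.006 and 0.006 m and y of lid in the frame of box between -0.006 and 0.006 m and angle between the x axis of lid and the x axis of box, either way round below 0.08 rad and z of lid in the frame of box between 0.058 and 0.067 m and contact force between the fingers and lid below 0.5 N and value of joint each of clip_a, clip_b, clip_c, clip_d above 0.06 rad), for 0.1 s.
2. a first clip is snapped shut (value of joint any of clip_a, clip_b, clip_c, clip_d below 0.06 rad), for 0.1 s.
3. the clip diagonally opposite is shut too ((value of joint each of clip_a, clip_c below 0.06 rad or value of joint each of clip_b, clip_d below 0.06 rad)), for 0.1 s.
4. a third clip is shut (((value of joint each of clip_a, clip_c below 0.06 rad and value of joint any of clip_b, clip_d below 0.06 rad) or (value of joint each of clip_b, clip_d below 0.06 rad and value of joint any of clip_a, clip_c below 0.06 rad))), for 0.1 s.
5. all four clips are shut (value of joint each of clip_a, clip_b, clip_c, clip_d below 0.06 rad), for 0.1 s.
At the end, for the whole second after the job is handed in: All four clips are shut (below 0.06 rad), and the lid lies in the mouth of the box at rest: within 6 mm of centred and 0.08 rad of square with the box, its origin 58 to 63.5 mm above the box's (flush on the rim within 1.5 mm), tilted less than 0.02 rad (all of step 5 and x of lid in the frame of box between -0.006 and 0.006 m and y of lid in the frame of box between -0.006 and 0.006 m and angle between the x axis of lid and the x axis of box, either way round below 0.08 rad and z of lid in the frame of box between 0.058 and 0.0635 m and angle between lid's own z axis and vertical below 0.02 rad and linear speed of lid below 0.03 m/s); the robot touches nothing.
It fails at once if the fingers or arm push on the box or its clips with more than 25 N (contact force between any of the fingers, the arm and box above 25 N).
It fails at once if two neighbouring clips are shut while both others are open (not opposite-corner order) ((value of joint each of clip_a, clip_b below 0.06 rad and value of joint each of clip_c, clip_d above 0.06 rad) or (value of joint each of clip_b, clip_c below 0.06 rad and value of joint each of clip_a, clip_d above 0.06 rad) or (value of joint each of clip_c, clip_d below 0.06 rad and value of joint each of clip_a, clip_b above 0.06 rad) or (value of joint each of clip_d, clip_a below 0.06 rad and value of joint each of clip_b, clip_c above 0.06 rad)).
It fails at once if a bystander is moved by more than 30 mm (distance of any of bottle, rack, foam_tray, cap_bin, tub, dropper, brush from where it was at the start of the episode above 0.03 m).
It also fails if it takes over 72 s, if anything falls off the work surface, if the arm or the gripper's body presses on something with over 40 N, if the wrist force passes 120 N, or if a joint passes its speed limit or range.

### The arm

A 6-joint arm with a two-finger parallel gripper is mounted at the origin on the work surface. World frame = base frame: x ahead of the robot, y to its left, z up, the work surface at z = 0. Lengths are in m, angles in rad, forces in N, time in s.
With the tool pointing down it reaches from about 0.25 to 0.775 m from the base axis. Payload 4 kg.
Tool frame: the origin (TCP) lies on the centre line of the jaws, within the pads' length; the fingertips stand 14 mm ahead of it and the grasp point (between the pads) lies 5 mm behind it (robot.tcp_to_tips is the distance from the TCP to the fingertips, in m); z points along the fingers, y is the line along which they close (so a half turn about z gives the same grasp; the last joint's range is limited). The gripper opens to 94 mm and grips with 3 to 60 N. Pads are 16 mm wide; open, the fingers measure 119 mm over their backs; the gripper's body (75 mm by 177 mm) begins 78 mm behind the grasp point.
Start: joints at [1.198, 0.087, 1.371, -0, 1.684, -0.103], TCP at [0.147, 0.53, 0.22] pointing down, gripper open.
Joint ranges: [-3.1, 3.1], [-0.76, 2.03], [0.27, 2.55], [-1.08, 4.22], [0.17, 2.65], [-2.57, 2.57]. Speed limits (rad/s): [2.79, 2.79, 3.14, 3.14, 3.14, 3.14].

### API

Orientations are given as [roll, pitch, yaw] about the fixed x, y, z axes, in that order (R = Rz(yaw) Ry(pitch) Rx(roll)).
In Python, from bench import robot gives the robot as it stands.
- The arm moves only by the tool carry_out, never from a script. Its argument "increments" is a list of rows, each a list of 3 entries, a list of its own where there are three numbers: the closure in counts, from 0 (fully open) to 255 (shut), then the shift along the tool's x, y, z in mm, then the turn about the tool's z in degrees. In form: [[fingers, [dx, dy, dz], twist], ...]. A call has 1 to 8 rows; each row shifts and turns the commanded pose from where the row before left it, along the tool's axes as they then stand; what a row does not reach is not made up. A row lasts 1/10 s, in which the tool goes at most 50 mm and 8.59 degrees, less where a joint would pass 70% of its speed; a pose out of reach is approached as far as the arm can. A call with a gripper value outside its range is refused whole. The fingers move at their own pace and stop on an object; the grip force is fixed at half the most. Time passes only in rows, so rows that do not move let the fingers close. It gives the time, the measured TCP pose, the force, the opening and the grip force at its end, in the units of the state.
- robot.get_obs(): the state, without advancing time (a new reading comes with each control period).
- robot.snapshot(name): name is "scene" or "side" or "wrist"; returns the picture (480x640x3 uint8, blue, green, red); there is no depth.
- robot.get_calibration(name): a dict with "vfov" (degrees; the focal length in pixels is half the picture's height over the tangent of half this angle, whatever the lens; pixels are square), "cx", "cy" (the principal point, pixels), "k1" (the pictures are not rectified: a ray, as slopes to the right and down, at radius r is drawn at 1 + k1 r^2 times it, then the intrinsics apply), "T" (4x4, takes a point from camera to world coordinates). Camera axes: x right, y down, z forward; pixel columns grow to the right and rows downward; lengths in m; the calibration is good to about 2 mm. A picture is of the moment at which its call begins: read the wrist's pose just before it. get_calibration takes no time and is no camera call; for the wrist camera it gives the pose at the moment of the call.
- robot.close_job(): hands the job in; it is judged then, once.
The state is a dict: "time": time; "joint_positions": joint angles; "qvel": joint speeds; "joint_torque": joint torques, N m; "tool_pos": TCP position; "ee_rot": TCP orientation; "wrist_force": force on the tool from outside, world axes, zero at the start; "wrist_torque": the same for the moment, N m; "width": finger opening in m; "finger_force": force on a finger pad.
Only numpy, scipy, OpenCV 4.12 (cv2) and the standard library are available. Lean on these libraries where they do the work, as an engineer would, in place of code of your own. Each camera call takes 0.05 s, during which the arm holds its last target. There are 200 camera calls.

## Working session

There is one attempt and no reset: what is moved stays moved. The work goes in short steps, Python scripts to look and compute and a tool call to move; the robot and the scene stay as the last step left them, time stands still between calls to the robot, and variables do not carry over. Pictures are saved under pics/ and viewed, at most 10 in all, crops included, and the job is handed in when it is done.

Besides the shell and the picture viewer there is one more tool, called after "Emit:" by a JSON object that holds its "api" and its "payload". carry_out: Moves the arm, as the interface text tells. Its arguments: {"type":"object","properties":{"increments":{"type":"array","items":{"type":"array"}}},"required":["increments"]}

```bash
mkdir -p pics; cat > h.py <<'E'
import numpy as np, cv2
from bench import robot
from scipy.spatial.transform import Rotation as R
def K(c):
    f=240/np.tan(np.radians(c['vfov'])/2); return f
def ray(c,u,v):
    f=K(c); x=np.array([(u-c['cx'])/f,(v-c['cy'])/f]); y=x.copy()
    for _ in range(20): y=x/(1+c['k1']*(y@y))
    T=np.array(c['T']); return T[:3,3],T[:3,:3]@np.array([y[0],y[1],1])
def onz(c,u,v,z):
    o,d=ray(c,u,v); return o+d*(z-o[2])/d[2]
def proj(c,p):
    T=np.array(c['T']); q=T[:3,:3].T@(np.array(p)-T[:3,3]); s=q[:2]/q[2]; s=s*(1+c['k1']*(s@s)); return s*K(c)+[c['cx'],c['cy']]
E
python3 - <<'E'
from h import *
for n in ["scene","side"]:
    i=robot.snapshot(n); cv2.imwrite(f"pics/{n}0.png",i); c=robot.get_calibration(n); print(n,c['vfov'],c['k1'],np.round(c['T'],3).tolist())
o=robot.get_obs(); print(o)
E
```

```text
scene 45.81184075170842 -0.17794935549665725 [[0.538, 0.734, -0.414, 1.16], [0.843, -0.465, 0.27, -0.403], [0.006, -0.495, -0.869, 1.423], [0.0, 0.0, 0.0, 1.0]]
side 48.18286437978942 0.005749037279768275 [[0.833, -0.305, 0.461, -0.084], [-0.553, -0.459, 0.696, -0.876], [-0.001, -0.834, -0.551, 0.778], [0.0, 0.0, 0.0, 1.0]]
{'time': 0.1, 'joint_positions': array([ 1.19790006e+00,  8.78550620e-02,  1.37205994e+00, -4.12329471e-05,
        1.68361149e+00, -1.03116342e-01]), 'qvel': array([ 0.00127905, -0.00196684, -0.00403023,  0.00128993,  0.00218007,
       -0.00036604]), 'joint_torque': array([ 1.42990488e-03, -3.41251838e+01, -3.03301370e+01,  7.18897604e-02,
        3.04718118e-02, -8.77025855e-05]), 'tool_pos': array([0.14644359, 0.52966818, 0.21845734]), 'ee_rot': array([-3.13966488e+00, -1.58294229e-04,  2.87180798e+00]), 'wrist_force': array([0.47720737, 0.48746851, 0.44279188]), 'wrist_torque': array([-0.06287024,  0.04250344, -0.01388962]), 'finger_force': 0.0, 'width': 0.09407711995708383}
```

View pics/scene0.png

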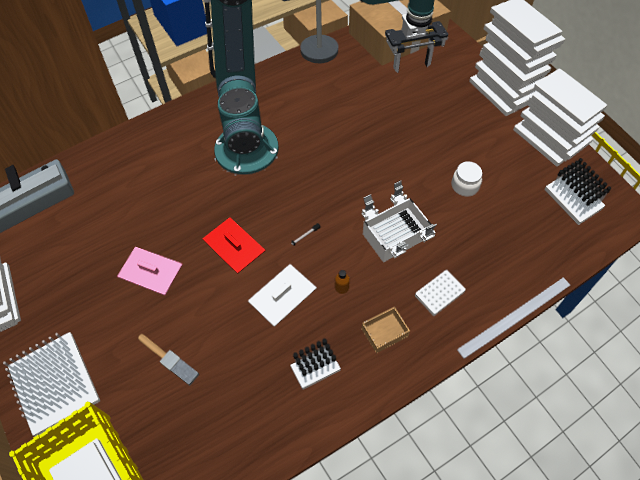

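View pics/side0.png

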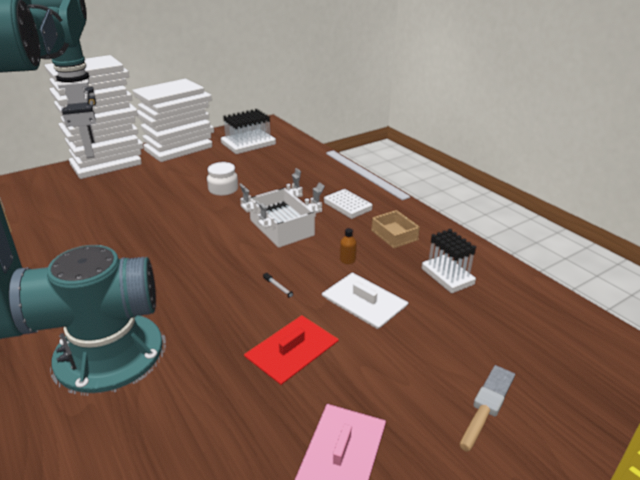

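The scene view shows the white lid at (282,295) with its bar handle and the box with four clips at (398,230). Things that could be taken for the lid are the red lid (234,244), the pink lid (150,269), the foam tray (440,291, perforated, no handle) and the white stacks (560,100). I choose the white one at (282,295). The bottle at (342,281) stands between it and the box.

```bash
python3 - <<'E'
from h import *
i=cv2.imread("pics/scene0.png"); c=robot.get_calibration("scene")
def region(img,seed_box,lo=150,sat=40):
    hsv=cv2.cvtColor(img,cv2.COLOR_BGR2HSV); m=((hsv[...,1]<sat)&(hsv[...,2]>lo)).astype(np.uint8)
    k=np.zeros_like(m);x0,y0,x1,y1=seed_box;k[y0:y1,x0:x1]=1; m*=k
    cs,_=cv2.findContours(m,cv2.RETR_EXTERNAL,cv2.CHAIN_APPROX_NONE); return max(cs,key=cv2.contourArea)
def rect(c,cn,z):
    P=np.array([onz(c,u,v,z)[:2]*1000 for u,v in cn.reshape(-1,2)],np.float32); return cv2.minAreaRect(P)
print("lid",rect(c,region(i,(235,255,330,335)),.014))
s=cv2.imread("pics/side0.png"); cs=robot.get_calibration("side")
print("lid side",rect(cs,region(s,(310,265,415,330)),.014))
for n,p,z in [("box",(398,226),.07),("bottle",(342,290),0),("tub",(467,175),.07),("rack",(316,370),0),("dropper",(306,235),0),("tray",(440,291),.018),("bin",(386,330),.02)]: print(n,np.round(onz(c,*p,z),3))
a=cv2.resize(i[170:270,350:450],(400,400),interpolation=cv2.INTER_CUBIC)
b=cv2.resize(s[165:250,230:330],(400,340),interpolation=cv2.INTER_CUBIC)
l=cv2.resize(i[255:335,240:340],(400,320),interpolation=cv2.INTER_CUBIC)
o=np.zeros((600,800,3),np.uint8)
o[:400,:400]=a;o[:340,400:]=b;o[340:600,400:800]=l[30:290]
cv2.imwrite("pics/crop1.png",o)
E
```

```text
lid ((519.391357421875, -160.65907287597656), (107.98908996582031, 161.0565948486328), 13.408035278320312)
lid side ((517.583984375, -163.25083923339844), (114.21408081054688, 164.82235717773438), 13.307440757751465)
box [0.537 0.212 0.07 ]
bottle [ 0.593 -0.011  0.   ]
tub [0.501 0.496 0.07 ]
rack [ 0.751 -0.193  0.   ]
dropper [ 0.386 -0.003  0.   ]
tray [0.748 0.211 0.018]
bin [0.762 0.018 0.02 ]
```

View pics/crop1.png

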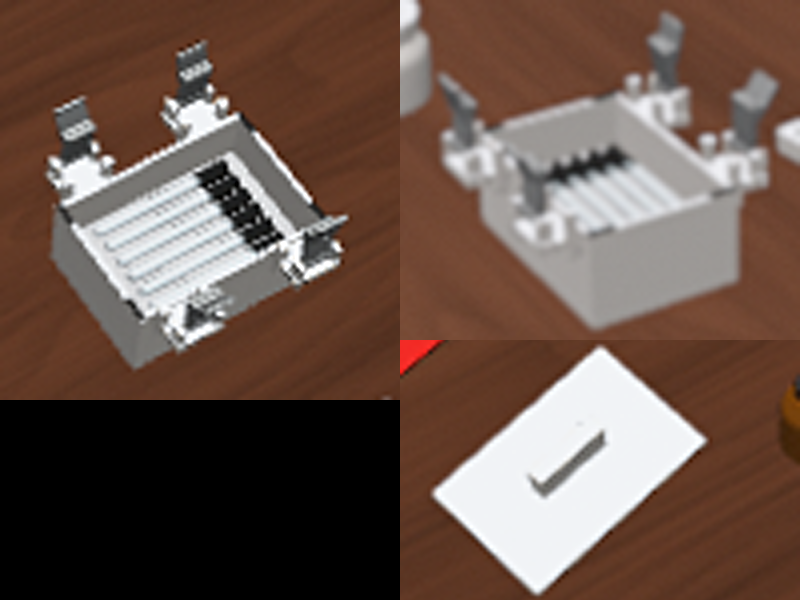

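The crop confirms it: the lid is white, with a bar handle along its long axis. Its centre is about (0.519,-0.161) and its x axis lies at 13.4°. The box rim corners in the scene image are (365.5,223), (410,199), (431,225) and (386,249).

```bash
python3 - <<'E'
from h import *
for n,P in [("scene",[(365.5,223),(410,199),(431,225),(386.3,248.8)]),("side",[(250.75,198.75),(282.5,188.75),(315,212.5),(279.3,223.8)])]:
    c=robot.get_calibration(n); Q=np.array([onz(c,*p,.07)[:2]*1000 for p in P],np.float32); print(n,np.round(Q),cv2.minAreaRect(Q),Q.mean(0))
o=robot.get_obs(); p=o['tool_pos']; y=o['ee_rot'][2]
Rm=R.from_euler('xyz',o['ee_rot']).as_matrix()
print("tool shift to lid hover .12",np.round(Rm.T@(np.array([.519,-.161,.13])-p)*1000), "twist",np.degrees(y)-103.4)
E
```

```text
scene [[480. 140.]
 [480. 296.]
 [584. 294.]
 [580. 141.]] ((532.0098876953125, 217.64990234375), (156.41961669921875, 104.3443832397461), 89.83142852783203) [531.0581  217.51433]
side [[477. 288.]
 [579. 290.]
 [582. 130.]
 [476. 133.]] ((527.5712890625, 208.97293090820312), (105.60938262939453, 160.162353515625), 1.117878794670105) [528.54614 210.26657]
tool shift to lid hover .12 [-543. -566.   89.] twist 61.14247672090596
```

Emit:
{"api": "carry_out", "payload": {"increments": [[100, [-34, -35, 0], 0], [100, [-34, -35, 0], 0], [100, [-34, -35, 0], 0], [100, [-34, -35, 0], 0], [100, [-34, -35, 0], 0], [100, [-34, -35, 0], 0], [100, [-34, -35, 0], 0], [100, [-34, -35, 0], 0]]}}

```text
time: 0.9
tool_pos: [0.3343, 0.1859, 0.2192]
ee_rot: [3.141, 0.0, 2.872]
wrist_force: [0.7, -0.2, 0.2]
width: 0.0574
finger_force: 0.0
```

Emit:
{"api": "carry_out", "payload": {"increments": [[100, [-34, -35, 8], 0], [100, [-34, -35, 8], 0], [100, [-34, -35, 8], 0], [100, [-34, -35, 8], 0], [100, [-34, -35, 8], 0], [100, [-34, -35, 8], 0], [100, [-34, -35, 8], 0], [100, [0, 0, 0], 8.5]]}}

```text
time: 1.7
tool_pos: [0.4987, -0.1165, 0.1603]
ee_rot: [-3.14, -0.004, 2.714]
wrist_force: [-0.6, 1.5, 0.1]
width: 0.0572
finger_force: 0.0
```

Emit:
{"api": "carry_out", "payload": {"increments": [[100, [0, 0, 0], 8.5], [100, [0, 0, 0], 8.5], [100, [0, 0, 0], 8.5], [100, [0, 0, 0], 8.5], [100, [0, 0, 0], 8.5], [100, [0, 0, 0], 8.5], [100, [0, 0, 0], 1.6], [100, [0, 0, 0], 0]]}}

```text
time: 2.5
tool_pos: [0.498, -0.1118, 0.1631]
ee_rot: [-3.141, -0.0, 1.808]
wrist_force: [0.2, -0.2, 0.3]
width: 0.0572
finger_force: 0.0
```

```bash
cat > w.py <<'E'
from h import *
import sys
# wrist view: look, save, print pose; optional target in args: x y z yawdeg
def to(x,y,z,yaw):
    o=robot.get_obs(); Rm=R.from_euler('xyz',o['ee_rot']).as_matrix()
    print("t",o['time'],"pos",np.round(o['tool_pos'],4),"yaw",round(np.degrees(o['ee_rot'][2]),2),"F",np.round(o['wrist_force'],1),"w",round(o['width'],4))
    print("shift",np.round(Rm.T@(np.array([x,y,z])-o['tool_pos'])*1000,1),"twist",round(np.degrees(o['ee_rot'][2])-yaw,2))
E
python3 - <<'E'
from w import *
to(.519,-.161,.033,103.4)
c=robot.get_calibration("wrist"); i=robot.snapshot("wrist"); cv2.imwrite("pics/w1.png",i)
print(c['vfov'],c['k1'],np.round(c['T'],3).tolist(), "lid centre px",proj(c,[.519,-.161,.042]))
E
```

```text
t 2.5 pos [ 0.498  -0.1118  0.1631] yaw 103.57 F [ 0.2 -0.2  0.3] w 0.0572
shift [-52.9   9.  130. ] twist 0.17
67.20041667252778 -0.0031319998624155885 [[0.972, 0.228, 0.058, 0.481], [0.236, -0.941, -0.243, -0.042], [-0.001, 0.25, -0.968, 0.329], [0.0, 0.0, 0.0, 1.0]] lid centre px [331.73822041 296.36951636]
```

View pics/w1.png

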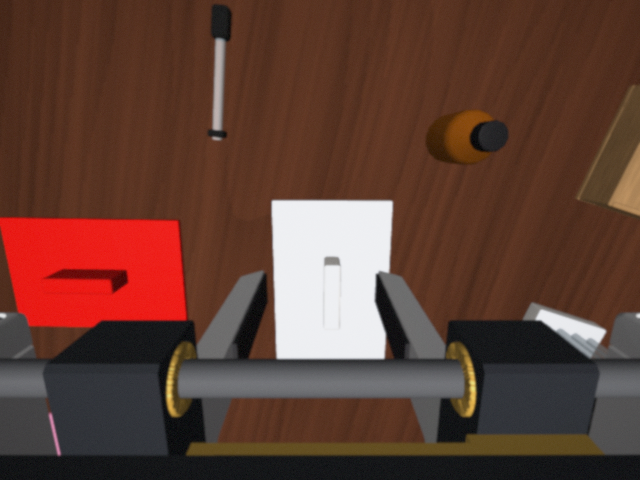

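The wrist view shows the handle centred at about (332,297), where my estimate projects, and the lid's front corners at (272,200) and (392,201). I'll check those against the sizes given.

```bash
python3 - <<'E'
from w import *
c=robot.get_calibration("wrist")
a,b=onz(c,272,200,.014),onz(c,392,201,.014); print(a,b,np.linalg.norm(a-b)); d=(b-a)[:2]/np.linalg.norm(b-a); th=np.degrees(np.arctan2(d[1],d[0]))
n=np.array([d[1],-d[0]]); m=(a+b)[:2]/2+n*.08; print(m,th)
for u in (323.5,340.5): 
  p=onz(c,u,300,.042); print(p)
to(m[0],m[1],.033,90+th)
E
```

```text
[ 0.44984715 -0.09678168  0.014     ] [ 0.55230386 -0.07282722  0.014     ] 0.1052197302363971
[ 0.51928841 -0.16270368] 13.159421525052247
[ 0.51304033 -0.16598504  0.042     ]
[ 0.52722022 -0.16254344  0.042     ]
t 2.55 pos [ 0.498  -0.1118  0.1631] yaw 103.58 F [-0.5 -0.5  0.1] w 0.0569
shift [-54.5   8.8 130.1] twist 0.42
```

Emit:
{"api": "carry_out", "payload": {"increments": [[100, [-27, 4.5, 20], 0.3], [100, [-27, 4.5, 30], 0], [100, [0, 0, 40], 0], [100, [0, 0, 25], 0], [100, [0, 0, 12], 0], [100, [0, 0, 3], 0], [100, [0, 0, 0], 0], [255, [0, 0, 0], 0]]}}

```text
time: 3.35
tool_pos: [0.5208, -0.1627, 0.0355]
ee_rot: [3.139, 0.002, 1.801]
wrist_force: [0.2, -0.2, 0.6]
width: 0.0523
finger_force: 0.0
```

Emit:
{"api": "carry_out", "payload": {"increments": [[255, [0, 0, 0], 0], [255, [0, 0, 0], 0], [255, [0, 0, 0], 0], [255, [0, 0, 0], 0]]}}

```text
time: 3.75
tool_pos: [0.5196, -0.1623, 0.0338]
ee_rot: [3.141, 0.0, 1.8]
wrist_force: [0.3, -0.4, -0.9]
width: 0.0206
finger_force: 0.0
```

Emit:
{"api": "carry_out", "payload": {"increments": [[255, [0, 0, 0], 0], [255, [0, 0, 0], 0], [255, [0, 0, 0], 0], [255, [0, 0, -20], 0], [255, [0, 0, -40], 0], [255, [0, 0, -50], 0], [255, [0, 0, -40], 0], [255, [0, 0, 0], 0]]}}

```text
time: 4.55
tool_pos: [0.5225, -0.1637, 0.1905]
ee_rot: [3.131, 0.008, 1.8]
wrist_force: [0.5, -0.6, -1.4]
width: 0.0135
finger_force: 30.0
```

```bash
python3 - <<'E'
from w import *
to(.530,.214,.18,90.5)
E
```

```text
t 4.55 pos [ 0.5225 -0.1637  0.1905] yaw 103.14 F [ 0.5 -0.6 -1.4] w 0.0135
shift [366.1  93.    8.7] twist 12.64
```

Emit:
{"api": "carry_out", "payload": {"increments": [[255, [0, 0, -20], 6.3], [255, [0, 0, 0], 6.3], [255, [40, 1, 0], 0], [255, [45, 2, 0], 0], [255, [45, 2, 0], 0], [255, [45, 2, 0], 0], [255, [45, 0, 0], 0], [255, [0, 0, 0], 0]]}}

```text
time: 5.35
tool_pos: [0.5226, 0.063, 0.2005]
ee_rot: [-3.137, -0.003, 1.588]
wrist_force: [0.4, 0.1, -2.7]
width: 0.0138
finger_force: 30.0
```

Emit:
{"api": "carry_out", "payload": {"increments": [[255, [0, 0, 0], 0]]}}

```text
time: 5.45
tool_pos: [0.5232, 0.0585, 0.201]
ee_rot: [-3.137, 0.001, 1.583]
wrist_force: [1.5, -0.4, -2.9]
width: 0.0139
finger_force: 30.0
```

```bash
python3 - <<'E'
from w import *
to(.530,.214,.18,90.5)
c=robot.get_calibration("wrist"); i=robot.snapshot("wrist"); cv2.imwrite("pics/w2.png",i)
print(np.round(c['T'],3).tolist())
for a in [(-.055,-.08),(.055,-.08),(.055,.08),(-.055,.08)]: print(proj(c,[.53+a[0],.214+a[1],.07]))
E
```

```text
t 5.45 pos [0.5232 0.0585 0.201 ] yaw 90.68 F [ 1.5 -0.4 -2.9] w 0.0139
shift [155.4   8.7  20.8] twist 0.18
[[1.0, 0.014, -0.001, 0.523], [0.013, -0.968, -0.252, 0.13], [-0.004, 0.252, -0.968, 0.367], [0.0, 0.0, 0.0, 1.0]]
[262.28986714 139.94279756]
[400.98675803 141.79803805]
[ 416.89360671 -100.49168262]
[ 255.93066355 -102.59097895]
```

View pics/w2.png

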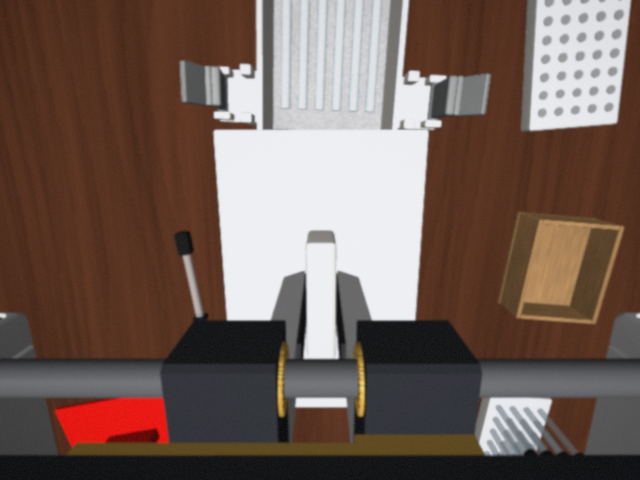

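The lid is held square (corners (214,130) and (428,129)), but it hides the box's near wall. I'll back off and up for one clear view of the rim.

Emit:
{"api": "carry_out", "payload": {"increments": [[255, [-35, 0, -20], 0], [255, [-35, 0, -20], 0], [255, [0, 0, -20], 0], [255, [0, 0, 0], 0], [255, [0, 0, 0], 0]]}}

```text
time: 6.0
tool_pos: [0.5248, -0.0134, 0.2627]
ee_rot: [-3.141, -0.0, 1.578]
wrist_force: [0.0, -0.2, -2.9]
width: 0.0137
finger_force: 30.0
```

```bash
python3 - <<'E'
from w import *
to(.530,.214,.18,90.5)
c=robot.get_calibration("wrist"); i=robot.snapshot("wrist"); cv2.imwrite("pics/w3.png",i)
for a in [(-.055,-.08),(.055,-.08),(.055,.08),(-.055,.08)]: print(proj(c,[.53+a[0],.214+a[1],.07]))
cv2.imwrite("pics/w3c.png",cv2.resize(i[0:200,190:450],(780,600),interpolation=cv2.INTER_CUBIC))
E
```

```text
t 6.0 pos [ 0.5248 -0.0134  0.2627] yaw 90.42 F [ 0.  -0.2 -2.9] w 0.0137
shift [227.3   6.9  82.7] twist -0.08
[267.74356502  59.47141805]
[388.69457001  60.57017512]
[ 399.58553682 -157.05959215]
[ 262.22241912 -158.45290238]
```

View pics/w3c.png

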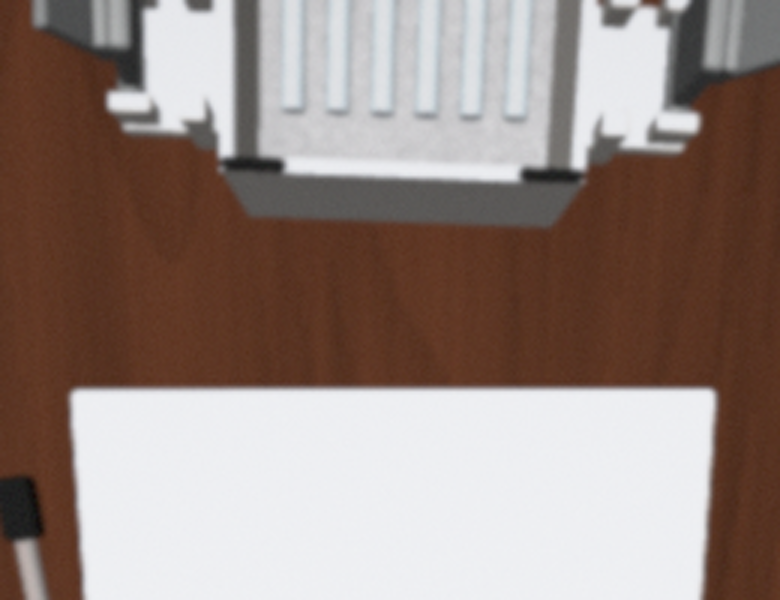

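The crop shows the near wall's rim corners at (263,57) and (385,61.3) and its base corners at (273.3,72.3) and (373.3,75.7). The held lid's corners are at (214,130) and (428.3,129.7).

```bash
python3 - <<'E'
from w import *
c=robot.get_calibration("wrist")
def q(l,r,z,half):
    a,b=onz(c,*l,z),onz(c,*r,z); d=(b-a)[:2]; L=np.hypot(*d); d/=L; n=np.array([-d[1],d[0]])
    print(a[:2],b[:2],"L",L,"ang",np.degrees(np.arctan2(d[1],d[0])),"centre",(a+b)[:2]/2+half*n)
q((263,57),(385,61.3),.07,.08); q((273.3,72.3),(373.3,75.7),0,.08); q((214,130),(428.3,129.7),.2627-.0338+.014,-.08)
E
```

```text
[0.46998626 0.13643438] [0.58066019 0.13384278] L 0.11070427292289574 ang -1.3414199547407801 centre [0.52719603 0.21511666]
[0.47026162 0.13640217] [0.57973981 0.13393951] L 0.10950588972911555 ang -1.2886217356524676 centre [0.52679982 0.21515061]
[0.47093675 0.0659416 ] [0.57605636 0.06705232] L 0.10512547515430942 ang 0.6053784400856974 centre [ 0.52434181 -0.01349857]
```

Emit:
{"api": "carry_out", "payload": {"increments": [[255, [40, 1, 0], 0], [255, [45, 1, 0], 0], [255, [45, 1, 0], 0], [255, [45, 1, 0], 0], [255, [40, 0.4, 0], 0], [255, [13.6, 0, 20], 1.9], [255, [0, 0, 40], 0], [255, [0, 0, 40], 0]]}}

```text
time: 6.85
tool_pos: [0.5264, 0.2177, 0.1611]
ee_rot: [-3.141, 0.0, 1.55]
wrist_force: [0.1, 1.1, -1.6]
width: 0.014
finger_force: 30.0
```

Emit:
{"api": "carry_out", "payload": {"increments": [[255, [0, 0, 30], 0], [255, [0, 0, 0], 0], [255, [0, 0, 0], 0]]}}

```text
time: 7.15
tool_pos: [0.5263, 0.2164, 0.1323]
ee_rot: [-3.139, 0.001, 1.548]
wrist_force: [-0.4, 0.1, -1.9]
width: 0.0134
finger_force: 30.0
```

```bash
python3 - <<'E'
from w import *
to(.527,.2152,.098,88.6)
E
```

```text
t 7.15 pos [0.5263 0.2164 0.1323] yaw 88.67 F [-0.4  0.1 -1.9] w 0.0134
shift [-1.2  0.8 34.3] twist 0.07
```

Emit:
{"api": "carry_out", "payload": {"increments": [[255, [-1.2, 0.8, 0], 0], [255, [0, 0, 12], 0], [255, [0, 0, 10], 0], [255, [0, 0, 5], 0], [255, [0, 0, 0], 0], [255, [0, 0, 0], 0]]}}

```text
time: 7.75
tool_pos: [0.5279, 0.2151, 0.1063]
ee_rot: [-3.141, 0.0, 1.547]
wrist_force: [0.3, -0.1, -1.9]
width: 0.0141
finger_force: 30.0
```

Emit:
{"api": "carry_out", "payload": {"increments": [[255, [0, 0, 3], 0], [255, [0, 0, 2], 0], [255, [0, 0, 0], 0], [255, [0, 0, 0], 0]]}}

```text
time: 8.15
tool_pos: [0.528, 0.2152, 0.1015]
ee_rot: [3.142, -0.0, 1.547]
wrist_force: [-0.3, 0.2, -2.3]
width: 0.0136
finger_force: 30.0
```

Emit:
{"api": "carry_out", "payload": {"increments": [[255, [0, 0, 2], 0], [255, [0, 0, 1], 0], [255, [0, 0, 0], 0], [255, [0, 0, 0], 0]]}}

```text
time: 8.55
tool_pos: [0.528, 0.2152, 0.0984]
ee_rot: [-3.142, -0.0, 1.547]
wrist_force: [0.6, -0.4, -2.5]
width: 0.0138
finger_force: 30.0
```

Emit:
{"api": "carry_out", "payload": {"increments": [[255, [0, 0, 1], 0], [255, [0, 0, 0], 0], [130, [0, 0, 0], 0], [130, [0, 0, 0], 0], [130, [0, 0, 0], 0], [130, [0, 0, 0], 0], [130, [0, 0, 0], 0]]}}

```text
time: 9.25
tool_pos: [0.5281, 0.2152, 0.0977]
ee_rot: [3.141, -0.0, 1.547]
wrist_force: [-0.3, -0.2, -0.4]
width: 0.0456
finger_force: 0.0
```

Emit:
{"api": "carry_out", "payload": {"increments": [[130, [0, 0, -20], 0], [130, [0, 0, -40], 0], [130, [0, 0, -40], 0], [130, [-40, 0, -40], 0], [130, [-40, 0, -10], 0], [130, [-30, 0, 0], 0], [255, [0, 0, 0], 0], [255, [0, 0, 0], 0]]}}

```text
time: 10.05
tool_pos: [0.5254, 0.1097, 0.2428]
ee_rot: [-3.142, -0.001, 1.546]
wrist_force: [-0.1, 0.1, 0.1]
width: 0.0337
finger_force: 0.0
```

```bash
python3 - <<'E'
from w import *
to(.527,.2152,.098,88.6)
i=robot.snapshot("wrist"); s=robot.snapshot("side"); c=robot.get_calibration("scene"); sc=robot.snapshot("scene")
o=np.zeros((600,800,3),np.uint8)
o[:300,:400]=cv2.resize(i,(400,300),interpolation=cv2.INTER_AREA)
o[300:,:400]=cv2.resize(sc[175:265,345:465],(400,300),interpolation=cv2.INTER_CUBIC)
o[:300,400:]=cv2.resize(s[165:255,220:340],(400,300),interpolation=cv2.INTER_CUBIC)
cv2.imwrite("pics/p1.png",o); cv2.imwrite("pics/w4.png",i)
E
```

```text
t 10.05 pos [0.5254 0.1097 0.2428] yaw 88.57 F [-0.1  0.1  0.1] w 0.0337
shift [105.4  -1.1 144.9] twist -0.03
```

View pics/p1.png

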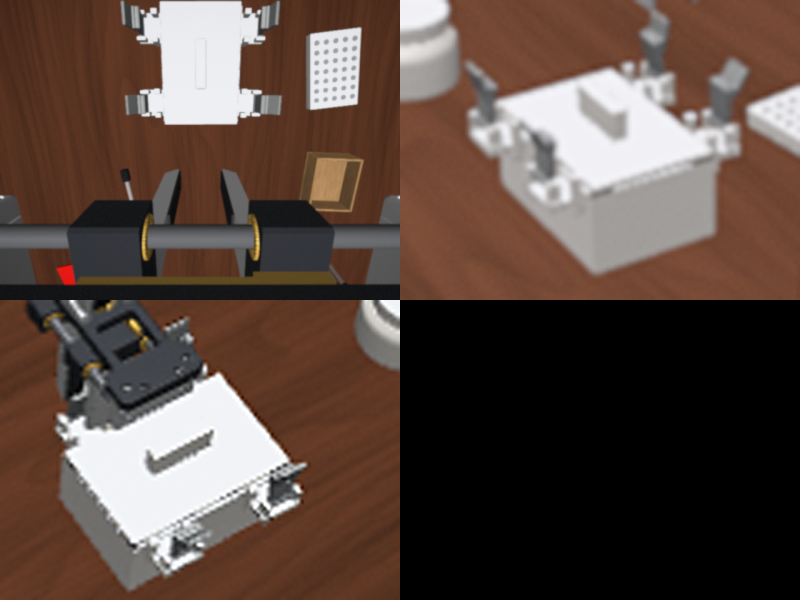

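The lid is seated in the mouth with all four clips still open and leaning outwards (near clips at about (216,166) and (432,166) in the full wrist view). The tool axes now match the box axes: tool x is box y, tool y is box x. Next I'll plan clip b (+x,-y) from outside.

```bash
cat >> w.py <<'E'
def tb(bx,by,ztip):  # box coords mm of finger centre, tip height mm
    a=np.radians(-1.3); x=.527+(bx*np.cos(a)-by*np.sin(a))/1000; y=.2152+(bx*np.sin(a)+by*np.cos(a))/1000
    to(x,y,ztip/1000+.014,88.7)
E
python3 - <<'E'
from w import *
tb(150,-50,150)
E
```

```text
t 10.2 pos [0.5253 0.1109 0.2423] yaw 88.72 F [-0.1 -0.8 -0.4] w 0.0217
shift [ 54.3 149.4  78.2] twist 0.02
```

Emit:
{"api": "carry_out", "payload": {"increments": [[255, [13, 37, 10], 0], [255, [13, 37, 10], 0], [255, [13, 37, 10], 0], [255, [15, 38, 10], 0], [255, [0, 0, 38], 0], [255, [0, 0, 30], 0], [255, [0, 0, 16], 0], [255, [0, 0, 0], 0]]}}

```text
time: 11.0
tool_pos: [0.6736, 0.161, 0.1146]
ee_rot: [-3.134, 0.001, 1.548]
wrist_force: [-0.3, -0.2, -0.6]
width: 0.0004
finger_force: 0.0
```

```bash
python3 - <<'E'
from w import *
tb(150,-50,104)
i=robot.snapshot("wrist"); s=robot.snapshot("side")
o=np.zeros((600,800,3),np.uint8)
o[:300,:400]=cv2.resize(i,(400,300),interpolation=cv2.INTER_AREA)
o[:300,400:]=cv2.resize(s[150:240,240:360],(400,300),interpolation=cv2.INTER_CUBIC)
cv2.imwrite("pics/p2.png",o)
E
```

```text
t 11.0 pos [0.6736 0.161  0.1146] yaw 88.72 F [-0.3 -0.2 -0.6] w 0.0004
shift [ 0.8  2.2 -3.5] twist 0.02
```

View pics/p2.png

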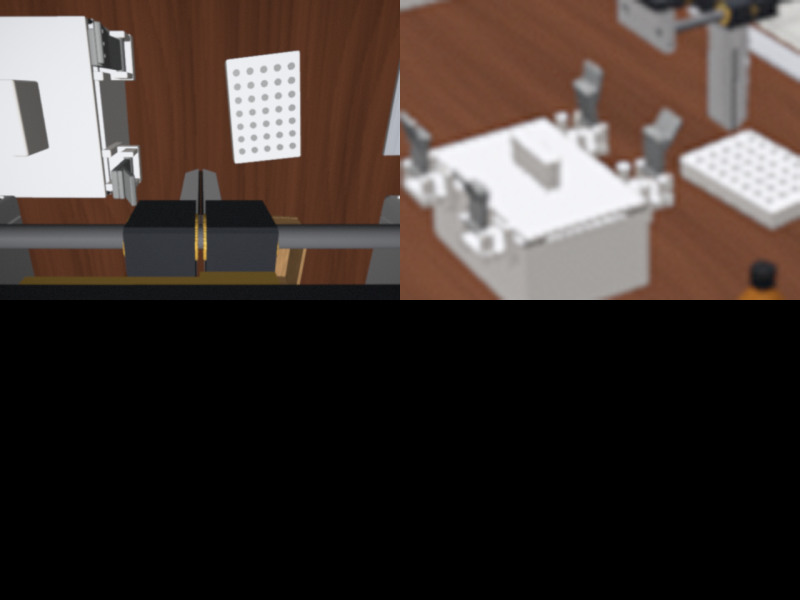

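The finger hangs outside clip b, in line with it. I'll sweep it inwards.

Emit:
{"api": "carry_out", "payload": {"increments": [[255, [0.8, -18, -8], 0], [255, [0, -14, -5], 0], [255, [0, -10, 0], 0], [255, [0, -8, 0], 0], [255, [0, -6, 0], 0]]}}

```text
time: 11.6
tool_pos: [0.6236, 0.1628, 0.1384]
ee_rot: [3.127, -0.002, 1.547]
wrist_force: [3.4, 0.2, 11.5]
width: 0.0001
finger_force: 5.4
```

Emit:
{"api": "carry_out", "payload": {"increments": [[255, [0, -7, 0], 0], [255, [0, -6, 1], 0], [255, [0, -6, 3], 0]]}}

```text
time: 11.9
tool_pos: [0.603, 0.1633, 0.1328]
ee_rot: [3.132, -0.002, 1.547]
wrist_force: [-0.5, 0.6, 2.8]
width: 0.0002
finger_force: 1.1
```

```bash
python3 - <<'E'
from w import *
tb(67,-50,108)
E
```

```text
t 11.9 pos [0.603  0.1633 0.1328] yaw 88.63 F [-0.5  0.6  2.8] w 0.0002
shift [  0.2 -10.2  10.7] twist -0.07
```

The 11 N upward force suggests the finger may have ridden up on the tab's tip, so I'll look.

```bash
python3 - <<'E'
from w import *
tb(67,-50,108)
i=robot.snapshot("wrist"); s=robot.snapshot("side"); sc=robot.snapshot("scene")
o=np.zeros((600,800,3),np.uint8)
o[:300,:400]=cv2.resize(i[200:380,150:390],(400,300),interpolation=cv2.INTER_CUBIC)
o[:300,400:]=cv2.resize(s[165:225,260:340],(400,300),interpolation=cv2.INTER_CUBIC)
o[300:,:400]=cv2.resize(sc[190:265,360:460],(400,300),interpolation=cv2.INTER_CUBIC)
o[300:,400:]=cv2.resize(s,(400,300))
cv2.imwrite("pics/p3.png",o)
E
```

```text
t 11.9 pos [0.603  0.1633 0.1328] yaw 88.63 F [-0.5  0.6  2.8] w 0.0002
shift [  0.2 -10.2  10.7] twist -0.07
```

View pics/p3.png

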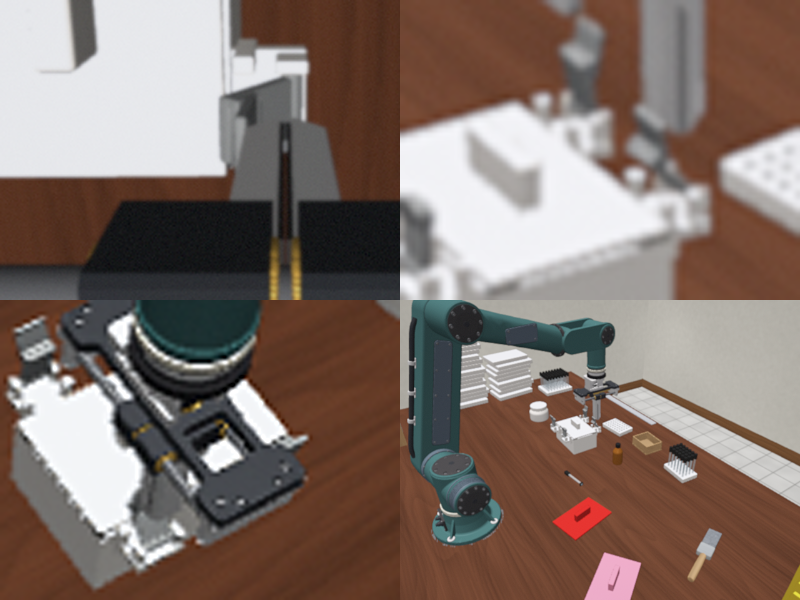

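The finger is on the outer side of the clip and has already swung it in past upright (tab at about (230,130) in the crop). I'll continue along the arc.

Emit:
{"api": "carry_out", "payload": {"increments": [[255, [0, -6, 2], 0], [255, [0, -5, 4], 0], [255, [0, -3, 4], 0], [255, [0, -2, 3], 0], [255, [0, 0, 0], 0]]}}

```text
time: 12.55
tool_pos: [0.5848, 0.1632, 0.1147]
ee_rot: [3.141, -0.0, 1.547]
wrist_force: [1.3, 0.2, 1.7]
width: 0.0001
finger_force: 0.8
```

```bash
python3 - <<'E'
from w import *
tb(57,-50,95)
E
```

```text
t 12.55 pos [0.5848 0.1632 0.1147] yaw 88.64 F [1.3 0.2 1.7] w 0.0001
shift [ 0.7 -2.   5.7] twist -0.06
```

Emit:
{"api": "carry_out", "payload": {"increments": [[255, [0.7, -3, 2], 0], [255, [0, -3, 2], 0], [255, [0, -3, 1], 0], [255, [0, 0, 0], 0]]}}

```text
time: 12.95
tool_pos: [0.5792, 0.1639, 0.1124]
ee_rot: [3.132, -0.001, 1.546]
wrist_force: [2.2, -0.2, 5.3]
width: 0.0004
finger_force: 3.0
```

Emit:
{"api": "carry_out", "payload": {"increments": [[255, [0, -1, 2], 0], [255, [0, -1, 1], 0]]}}

```text
time: 13.15
tool_pos: [0.5758, 0.1643, 0.1086]
ee_rot: [3.136, -0.001, 1.547]
wrist_force: [4.8, 0.2, 0.5]
width: 0.0002
finger_force: 0.2
```

Emit:
{"api": "carry_out", "payload": {"increments": [[255, [0, 0, 1], 0], [255, [0, 0, 0], 0]]}}

```text
time: 13.35
tool_pos: [0.5729, 0.1643, 0.1053]
ee_rot: [-3.139, 0.0, 1.547]
wrist_force: [0.2, 0.6, 2.4]
width: 0.0
finger_force: 1.1
```

Emit:
{"api": "carry_out", "payload": {"increments": [[255, [0, 0, 1], 0], [255, [0, 0, 1], 0]]}}

```text
time: 13.55
tool_pos: [0.5737, 0.1644, 0.1045]
ee_rot: [3.142, -0.0, 1.547]
wrist_force: [-0.4, -0.6, 8.9]
width: 0.0005
finger_force: 3.6
```

Emit:
{"api": "carry_out", "payload": {"increments": [[255, [0, 0, 1], 0], [255, [0, 0, 1], 0]]}}

```text
time: 13.75
tool_pos: [0.5744, 0.1645, 0.1039]
ee_rot: [3.139, -0.001, 1.547]
wrist_force: [-0.5, -0.5, 13.3]
width: -0.0
finger_force: 5.3
```

Emit:
{"api": "carry_out", "payload": {"increments": [[255, [0, 0, 1], 0], [255, [0, 0, 0], 0]]}}

```text
time: 13.95
tool_pos: [0.5749, 0.1645, 0.1036]
ee_rot: [3.138, -0.001, 1.547]
wrist_force: [-0.4, 0.2, 9.7]
width: 0.0006
finger_force: 4.2
```

Emit:
{"api": "carry_out", "payload": {"increments": [[255, [0, 0, 1], 0], [255, [0, 0, 0], 0]]}}

```text
time: 14.15
tool_pos: [0.5753, 0.1646, 0.1033]
ee_rot: [3.137, -0.001, 1.547]
wrist_force: [-0.4, -1.4, 12.1]
width: 0.0006
finger_force: 4.7
```

```bash
python3 - <<'E'
from w import *
tb(40,-50,85)
E
```

```text
t 14.15 pos [0.5753 0.1646 0.1033] yaw 88.65 F [-0.4 -1.4 12.1] w 0.0006
shift [-0.5 -9.4  4.2] twist -0.05
```

Emit:
{"api": "carry_out", "payload": {"increments": [[255, [0, -1, 1], 0], [255, [0, 0, 0.5], 0], [255, [0, 0, 0], 0]]}}

```text
time: 14.45
tool_pos: [0.5752, 0.1646, 0.1032]
ee_rot: [3.134, -0.001, 1.547]
wrist_force: [-0.5, -0.3, 15.7]
width: 0.0005
finger_force: 6.2
```

The finger now moves only 0.1 mm for 3.6 N, so b appears shut. b and d form one pair, so I'll do d next and check both together.

Emit:
{"api": "carry_out", "payload": {"increments": [[255, [0, 0, -20], 0], [255, [0, 0, -40], 0], [255, [20, -40, -10], 0], [255, [20, -45, 0], 0], [255, [20, -45, 0], 0], [255, [20, -45, 0], 0], [255, [20, -20, 0], 0], [255, [0, 0, 0], 0]]}}

```text
time: 15.25
tool_pos: [0.3768, 0.2702, 0.1674]
ee_rot: [-3.139, 0.0, 1.552]
wrist_force: [0.5, -0.7, 0.3]
width: 0.0005
finger_force: 0.0
```

```bash
python3 - <<'E'
from w import *
cv2.imwrite("pics/wb.png",robot.snapshot("wrist"))
tb(-140,50,113)
E
```

```text
t 15.3 pos [0.3785 0.2692 0.1674] yaw 88.83 F [0.8 0.1 0.3] w -0.0
shift [-0.6  9.8 40.4] twist 0.13
```

Emit:
{"api": "carry_out", "payload": {"increments": [[255, [-0.6, 5, 20], 0], [255, [0, 5, 18], 0], [255, [0, 8, 2], 0], [255, [0, 8, 0], 0], [255, [0, 8, 0], 0], [255, [0, 8, 0], 0], [255, [0, 8, 0], 0]]}}

```text
time: 16.0
tool_pos: [0.4315, 0.2671, 0.1292]
ee_rot: [3.14, -0.001, 1.547]
wrist_force: [-0.6, -0.2, 1.5]
width: 0.0002
finger_force: 0.5
```

Emit:
{"api": "carry_out", "payload": {"increments": [[255, [0, 7, 0], 0], [255, [0, 7, 0], 0], [255, [0, 7, 2], 0]]}}

```text
time: 16.3
tool_pos: [0.4518, 0.2667, 0.1266]
ee_rot: [3.141, -0.0, 1.547]
wrist_force: [-0.8, -0.4, 0.4]
width: 0.0007
finger_force: 0.4
```

```bash
python3 - <<'E'
from w import *
tb(-67,50,108)
E
```

```text
t 16.3 pos [0.4518 0.2667 0.1266] yaw 88.65 F [-0.8 -0.4  0.4] w 0.0007
shift [0.3 9.3 4.6] twist -0.05
```

Emit:
{"api": "carry_out", "payload": {"increments": [[255, [0, 6, 2], 0], [255, [0, 5, 3], 0], [255, [0, 4, 4], 0], [255, [0, 3, 3], 0], [255, [0, 0, 0], 0]]}}

```text
time: 16.8
tool_pos: [0.4691, 0.2659, 0.1135]
ee_rot: [-3.141, 0.001, 1.547]
wrist_force: [-0.4, 0.3, -0.0]
width: 0.0003
finger_force: 0.0
```

Emit:
{"api": "carry_out", "payload": {"increments": [[255, [0, 3, 2], 0], [255, [0, 3, 2], 0], [255, [0, 3, 1], 0], [255, [0, 0, 0], 0]]}}

```text
time: 17.2
tool_pos: [0.4751, 0.266, 0.1092]
ee_rot: [-3.134, 0.001, 1.548]
wrist_force: [-9.2, 0.7, 6.6]
width: 0.0003
finger_force: 4.8
```

```bash
python3 - <<'E'
from w import *
tb(-45,50,90)
E
```

```text
t 17.2 pos [0.4751 0.266  0.1092] yaw 88.68 F [-9.2  0.7  6.6] w 0.0003
shift [0.4 8.1 5.2] twist -0.02
```

Emit:
{"api": "carry_out", "payload": {"increments": [[255, [0, 0, 1], 0], [255, [0, 0, 1], 0]]}}

```text
time: 17.4
tool_pos: [0.4764, 0.2663, 0.1086]
ee_rot: [-3.138, -0.0, 1.548]
wrist_force: [-8.3, -2.3, 9.5]
width: 0.0005
finger_force: 5.6
```

Emit:
{"api": "carry_out", "payload": {"increments": [[255, [0, 0, 1], 0], [255, [0, 0, 1], 0]]}}

```text
time: 17.6
tool_pos: [0.4781, 0.2666, 0.1071]
ee_rot: [3.141, -0.002, 1.548]
wrist_force: [-2.2, 0.5, 5.7]
width: 0.0002
finger_force: 2.8
```

Emit:
{"api": "carry_out", "payload": {"increments": [[255, [0, 0, 1], 0], [255, [0, 0, 1], 0]]}}

```text
time: 17.8
tool_pos: [0.4788, 0.2661, 0.1039]
ee_rot: [3.14, -0.001, 1.547]
wrist_force: [0.5, 0.1, 0.8]
width: 0.0007
finger_force: 0.0
```

Emit:
{"api": "carry_out", "payload": {"increments": [[255, [0, 0, 1], 0], [255, [0, 0, 0], 0]]}}

```text
time: 18.0
tool_pos: [0.478, 0.2657, 0.1016]
ee_rot: [-3.141, 0.0, 1.547]
wrist_force: [0.7, 0.5, 0.3]
width: 0.0005
finger_force: 0.0
```

d gave a clear snap: the force rose to about 12 N, then fell to zero. I'll back off to a spot where all clips can be seen.

Emit:
{"api": "carry_out", "payload": {"increments": [[255, [0, 0, -25], 0], [255, [0, 0, -45], 0], [255, [-30, 10, -40], 0], [255, [-40, 10, -30], 0], [255, [-40, 10, 0], 0], [255, [-40, 10, 0], 0], [255, [0, 0, 0], 0], [255, [0, 0, 0], 0]]}}

```text
time: 18.8
tool_pos: [0.5143, 0.1157, 0.2406]
ee_rot: [-3.141, -0.001, 1.545]
wrist_force: [0.2, 0.1, -0.6]
width: 0.0004
finger_force: 0.0
```

```bash
python3 - <<'E'
from w import *
tb(-150,-50,113)
i=robot.snapshot("wrist"); s=robot.snapshot("side"); cv2.imwrite("pics/w5.png",i); cv2.imwrite("pics/s5.png",s)
o=np.zeros((600,800,3),np.uint8)
o[:300,:400]=cv2.resize(i,(400,300),interpolation=cv2.INTER_AREA)
o[:300,400:]=cv2.resize(s[165:255,220:340],(400,300),interpolation=cv2.INTER_CUBIC)
o[300:,:400]=cv2.resize(i[90:210,300:460],(400,300),interpolation=cv2.INTER_CUBIC)
o[300:,400:]=cv2.resize(i[0:120,180:340],(400,300),interpolation=cv2.INTER_CUBIC)
cv2.imwrite("pics/p4.png",o)
E
```

```text
t 18.8 pos [0.5143 0.1157 0.2406] yaw 88.52 F [ 0.2  0.1 -0.6] w 0.0004
shift [  49.3 -139.7  113.7] twist -0.18
```

View pics/p4.png

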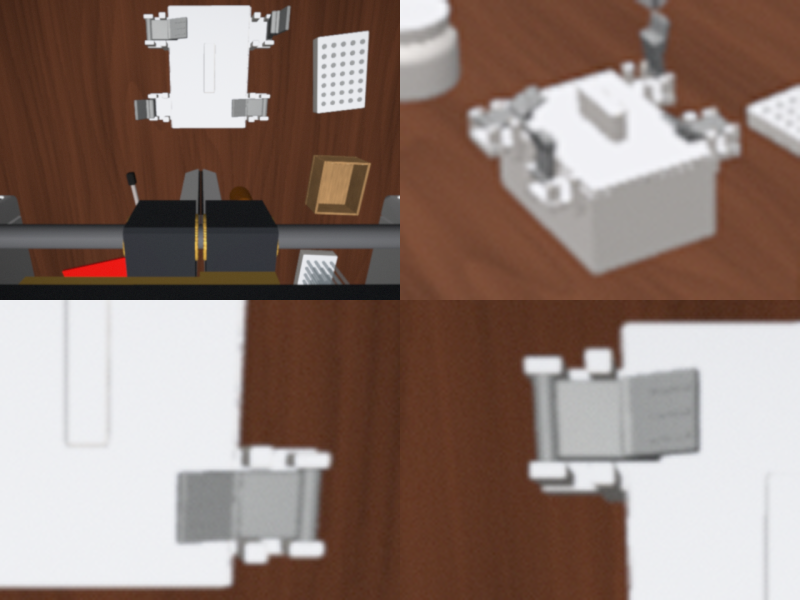

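In the wrist crops both b (445,165) and d (265,45) lie flat on the lid, while a and c still stand. b's snap was less clear to feel, so I'll press its tab once near the tip.

```bash
python3 - <<'E'
from w import *
tb(38,-50,100)
E
```

```text
t 18.9 pos [0.514  0.1171 0.2406] yaw 88.68 F [-0.3 -0.1 -1.2] w 0.0005
shift [ 48.3  48.9 126.6] twist -0.02
```

Emit:
{"api": "carry_out", "payload": {"increments": [[255, [16, 16, 30], 0], [255, [16, 16, 40], 0], [255, [16, 17, 30], 0], [255, [0, 0, 20], 0], [255, [0, 0, 6], 0], [255, [0, 0, 3], 0], [255, [0, 0, 0], 0]]}}

```text
time: 19.6
tool_pos: [0.5644, 0.1637, 0.1128]
ee_rot: [3.141, -0.0, 1.548]
wrist_force: [-0.6, -0.3, -0.4]
width: 0.001
finger_force: 0.0
```

Emit:
{"api": "carry_out", "payload": {"increments": [[255, [0, 0, 2], 0], [255, [0, 0, 2], 0], [255, [0, 0, 0], 0]]}}

```text
time: 19.9
tool_pos: [0.5654, 0.1632, 0.11]
ee_rot: [3.138, -0.001, 1.547]
wrist_force: [-0.4, -0.3, 4.6]
width: 0.0007
finger_force: 2.0
```

Emit:
{"api": "carry_out", "payload": {"increments": [[255, [0, 0, 1], 0], [255, [0, 0, 1], 0], [255, [0, 0, 0], 0]]}}

```text
time: 20.2
tool_pos: [0.5661, 0.1633, 0.1094]
ee_rot: [3.136, -0.001, 1.547]
wrist_force: [-0.2, 0.3, 9.4]
width: 0.0007
finger_force: 3.7
```

Emit:
{"api": "carry_out", "payload": {"increments": [[255, [0, 0, 1], 0], [255, [0, 0, 1], 0], [255, [0, 0, 0], 0]]}}

```text
time: 20.5
tool_pos: [0.5669, 0.1634, 0.1087]
ee_rot: [3.133, -0.002, 1.547]
wrist_force: [-1.0, -0.9, 11.8]
width: 0.0007
finger_force: 4.4
```

Emit:
{"api": "carry_out", "payload": {"increments": [[255, [0, 0, 1], 0], [255, [0, 0, 1], 0], [255, [0, 0, 0], 0]]}}

```text
time: 20.8
tool_pos: [0.5677, 0.1635, 0.1081]
ee_rot: [3.131, -0.002, 1.547]
wrist_force: [-1.1, 0.5, 15.3]
width: 0.0004
finger_force: 5.7
```

Emit:
{"api": "carry_out", "payload": {"increments": [[255, [0, 0, 0], 0], [255, [0, 0, 0], 0]]}}

```text
time: 21.0
tool_pos: [0.5677, 0.1634, 0.1081]
ee_rot: [3.131, -0.002, 1.547]
wrist_force: [-0.3, -1.1, 15.4]
width: 0.0006
finger_force: 6.7
```

Emit:
{"api": "carry_out", "payload": {"increments": [[255, [0, 0, 1], 0], [255, [0, 0, 0.5], 0], [255, [0, 0, 0], 0]]}}

```text
time: 21.3
tool_pos: [0.5681, 0.1635, 0.1077]
ee_rot: [3.13, -0.002, 1.547]
wrist_force: [-1.3, 0.2, 19.1]
width: 0.0004
finger_force: 7.8
```

Emit:
{"api": "carry_out", "payload": {"increments": [[255, [0, 0, -20], 0], [255, [0, 0, -40], 0], [255, [0, -45, -10], 0], [255, [0, -45, 0], 0], [255, [0, -45, 0], 0], [255, [0, -45, 0], 0], [255, [0, 0, 0], 0], [255, [0, 0, 0], 0]]}}

```text
time: 22.1
tool_pos: [0.3842, 0.1674, 0.1709]
ee_rot: [3.139, -0.0, 1.548]
wrist_force: [0.4, 0.1, -0.7]
width: 0.0004
finger_force: 0.0
```

```bash
python3 - <<'E'
from w import *
tb(-150,-50,113)
E
```

```text
t 22.1 pos [0.3842 0.1674 0.1709] yaw 88.67 F [ 0.4  0.1 -0.7] w 0.0004
shift [ 1.  -8.4 43.9] twist -0.03
```

b held at 19 N without moving, so it is shut. Now c, using d's recipe.

Emit:
{"api": "carry_out", "payload": {"increments": [[255, [1, 0, 22], 0], [255, [0, 2, 19], 0], [255, [0, 8, 3], 0], [255, [0, 8, 0], 0], [255, [0, 8, 0], 0], [255, [0, 8, 0], 0], [255, [0, 8, 0], 0]]}}

```text
time: 22.8
tool_pos: [0.4278, 0.1675, 0.1273]
ee_rot: [3.141, -0.0, 1.547]
wrist_force: [-1.1, 1.3, 1.1]
width: 0.0007
finger_force: 0.5
```

Emit:
{"api": "carry_out", "payload": {"increments": [[255, [0, 8, 0], 0], [255, [0, 8, 0], 0], [255, [0, 7, 2], 0]]}}

```text
time: 23.1
tool_pos: [0.4502, 0.1669, 0.1247]
ee_rot: [3.141, -0.0, 1.547]
wrist_force: [-0.5, 0.2, 1.4]
width: 0.0005
finger_force: 0.4
```

```bash
python3 - <<'E'
from w import *
tb(-57,-50,100)
E
```

```text
t 23.1 pos [0.4502 0.1669 0.1247] yaw 88.64 F [-0.5  0.2  1.4] w 0.0005
shift [-0.  18.6 10.7] twist -0.06
```

Emit:
{"api": "carry_out", "payload": {"increments": [[255, [0, 6, 1], 0], [255, [0, 5, 3], 0], [255, [0, 4, 3], 0], [255, [0, 3, 3], 0], [255, [0, 0, 0], 0]]}}

```text
time: 23.6
tool_pos: [0.4676, 0.1665, 0.1142]
ee_rot: [-3.141, 0.0, 1.547]
wrist_force: [-1.2, 0.5, 0.7]
width: 0.0002
finger_force: 0.4
```

Emit:
{"api": "carry_out", "payload": {"increments": [[255, [0, 3, 2], 0], [255, [0, 3, 2], 0], [255, [0, 1, 1], 0], [255, [0, 0, 0], 0]]}}

```text
time: 24.0
tool_pos: [0.4732, 0.1666, 0.1098]
ee_rot: [-3.139, -0.0, 1.547]
wrist_force: [-7.1, -0.6, 7.4]
width: 0.0006
finger_force: 3.9
```

Emit:
{"api": "carry_out", "payload": {"increments": [[255, [0, 1, 1], 0], [255, [0, 0, 1], 0]]}}

```text
time: 24.2
tool_pos: [0.4756, 0.1666, 0.108]
ee_rot: [3.141, -0.001, 1.547]
wrist_force: [-4.1, 0.8, 7.2]
width: 0.0005
finger_force: 3.2
```

Emit:
{"api": "carry_out", "payload": {"increments": [[255, [0, 1, 1], 0], [255, [0, 0, 1], 0]]}}

```text
time: 24.4
tool_pos: [0.4771, 0.1661, 0.1051]
ee_rot: [3.14, 0.0, 1.547]
wrist_force: [0.1, 0.2, -0.3]
width: 0.0007
finger_force: 0.0
```

c's force dropped to zero, which is a snap. I'll feel it with a short press.

Emit:
{"api": "carry_out", "payload": {"increments": [[255, [0, 0, 1], 0], [255, [0, 0, 1], 0], [255, [0, 0, 1], 0], [255, [0, 0, 0], 0]]}}

```text
time: 24.8
tool_pos: [0.4765, 0.1663, 0.1025]
ee_rot: [3.141, -0.0, 1.547]
wrist_force: [0.2, 0.3, 0.3]
width: 0.0009
finger_force: 0.1
```

Emit:
{"api": "carry_out", "payload": {"increments": [[255, [0, 0, -25], 0], [255, [0, 0, -40], 0], [255, [20, 40, 0], 0], [255, [20, 45, 0], 0], [255, [20, 45, 0], 0], [255, [20, 45, 0], 0], [255, [20, 20, 0], 0], [255, [0, 0, 0], 0]]}}

```text
time: 25.6
tool_pos: [0.6754, 0.2634, 0.1641]
ee_rot: [-3.139, 0.0, 1.548]
wrist_force: [-0.5, -0.5, -0.6]
width: 0.0006
finger_force: 0.0
```

```bash
python3 - <<'E'
from w import *
tb(142,50,113)
E
```

```text
t 25.6 pos [0.6754 0.2634 0.1641] yaw 88.72 F [-0.5 -0.5 -0.6] w 0.0006
shift [-1.6 -5.2 37.2] twist 0.02
```

Emit:
{"api": "carry_out", "payload": {"increments": [[255, [-1.6, 0, 20], 0], [255, [0, -4, 18], 0], [255, [0, -8, 1], 0], [255, [0, -8, 0], 0], [255, [0, -8, 0], 0], [255, [0, -8, 0], 0], [255, [0, -8, 0], 0]]}}

```text
time: 26.3
tool_pos: [0.6293, 0.2613, 0.1301]
ee_rot: [3.139, -0.001, 1.547]
wrist_force: [-0.6, 0.7, 0.1]
width: 0.0005
finger_force: 0.0
```

Emit:
{"api": "carry_out", "payload": {"increments": [[255, [0, -9, 0], 0], [255, [0, -9, 0], 0], [255, [0, -8, 1], 0]]}}

```text
time: 26.6
tool_pos: [0.6032, 0.2617, 0.1277]
ee_rot: [3.141, -0.0, 1.547]
wrist_force: [0.6, -0.0, -0.0]
width: 0.0003
finger_force: 0.5
```

```bash
python3 - <<'E'
from w import *
tb(57,50,100)
E
```

```text
t 26.6 pos [0.6032 0.2617 0.1277] yaw 88.65 F [ 0.6 -0.  -0. ] w 0.0003
shift [  1.7 -18.2  13.7] twist -0.05
```

Emit:
{"api": "carry_out", "payload": {"increments": [[255, [1, -6, 2], 0], [255, [0.5, -5, 4], 0], [255, [0, -4, 4], 0], [255, [0, -3, 3], 0], [255, [0, 0, 0], 0]]}}

```text
time: 27.1
tool_pos: [0.5851, 0.2636, 0.1138]
ee_rot: [-3.14, 0.0, 1.547]
wrist_force: [-0.2, -0.4, -0.7]
width: 0.0006
finger_force: 0.0
```

Emit:
{"api": "carry_out", "payload": {"increments": [[255, [0, -3, 2], 0], [255, [0, -3, 2], 0], [255, [0, -1, 1], 0], [255, [0, 0, 0], 0]]}}

```text
time: 27.5
tool_pos: [0.5833, 0.2637, 0.1123]
ee_rot: [3.13, -0.002, 1.546]
wrist_force: [7.4, -1.4, 2.6]
width: 0.0002
finger_force: 3.2
```

Emit:
{"api": "carry_out", "payload": {"increments": [[255, [0, 0, 1], 0], [255, [0, 0, 1], 0]]}}

```text
time: 27.7
tool_pos: [0.5829, 0.2637, 0.1117]
ee_rot: [3.13, -0.002, 1.546]
wrist_force: [6.0, -0.3, 9.6]
width: 0.0006
finger_force: 5.1
```

Emit:
{"api": "carry_out", "payload": {"increments": [[255, [0, -1, 1], 0], [255, [0, 0, 1], 0]]}}

```text
time: 27.9
tool_pos: [0.5819, 0.2638, 0.1101]
ee_rot: [3.13, -0.002, 1.546]
wrist_force: [2.7, -0.0, 9.1]
width: 0.0003
finger_force: 4.6
```

Emit:
{"api": "carry_out", "payload": {"increments": [[255, [0, -1, 1], 0], [255, [0, 0, 1], 0]]}}

```text
time: 28.1
tool_pos: [0.5803, 0.2638, 0.1072]
ee_rot: [3.132, -0.002, 1.546]
wrist_force: [3.4, 1.3, 1.8]
width: 0.0001
finger_force: 0.7
```

Emit:
{"api": "carry_out", "payload": {"increments": [[255, [0, -1, 0.5], 0], [255, [0, 0, 0.5], 0]]}}

```text
time: 28.3
tool_pos: [0.5755, 0.2639, 0.1027]
ee_rot: [-3.141, -0.0, 1.547]
wrist_force: [-0.4, -0.1, 5.6]
width: 0.0006
finger_force: 2.7
```

The force dropped and contact came back on what feels like a shut tab, as with b. I'll confirm near the tab's tip.

Emit:
{"api": "carry_out", "payload": {"increments": [[255, [0, 0, -12], 0], [255, [0, -5, -12], 0], [255, [0, -5, 0], 0], [255, [0, 0, 8], 0], [255, [0, 0, 4], 0], [255, [0, 0, 0], 0]]}}

```text
time: 28.9
tool_pos: [0.5646, 0.2637, 0.1122]
ee_rot: [-3.138, 0.001, 1.547]
wrist_force: [-0.1, -0.0, -0.1]
width: 0.0003
finger_force: 0.0
```

Emit:
{"api": "carry_out", "payload": {"increments": [[255, [0, 0, 2], 0], [255, [0, 0, 2], 0], [255, [0, 0, 0], 0]]}}

```text
time: 29.2
tool_pos: [0.5656, 0.264, 0.1099]
ee_rot: [-3.141, 0.0, 1.547]
wrist_force: [0.7, 0.1, -0.2]
width: 0.0003
finger_force: 0.0
```

Emit:
{"api": "carry_out", "payload": {"increments": [[255, [0, 0, 1], 0], [255, [0, 0, 1], 0], [255, [0, 0, 0], 0]]}}

```text
time: 29.5
tool_pos: [0.5658, 0.2641, 0.1084]
ee_rot: [-3.142, -0.0, 1.547]
wrist_force: [0.4, -0.4, -0.7]
width: 0.0002
finger_force: 0.0
```

Emit:
{"api": "carry_out", "payload": {"increments": [[255, [0, 0, 2], 0], [255, [0, 0, 1], 0], [255, [0, 0, 0], 0]]}}

```text
time: 29.8
tool_pos: [0.5663, 0.2643, 0.1065]
ee_rot: [3.14, -0.001, 1.547]
wrist_force: [1.0, 1.5, 4.5]
width: 0.0
finger_force: 2.3
```

Emit:
{"api": "carry_out", "payload": {"increments": [[255, [0, 0, 1], 0], [255, [0, 0, 1], 0], [255, [0, 0, 0], 0]]}}

```text
time: 30.1
tool_pos: [0.5665, 0.2644, 0.1061]
ee_rot: [3.139, -0.001, 1.547]
wrist_force: [-1.1, -0.4, 10.2]
width: 0.0004
finger_force: 4.1
```

Emit:
{"api": "carry_out", "payload": {"increments": [[255, [0, 0, 1], 0], [255, [0, 0, 1], 0], [255, [0, 0, 0], 0]]}}

```text
time: 30.4
tool_pos: [0.5667, 0.2644, 0.1059]
ee_rot: [3.137, -0.002, 1.547]
wrist_force: [-3.8, -1.2, 14.0]
width: 0.0006
finger_force: 5.6
```

Emit:
{"api": "carry_out", "payload": {"increments": [[255, [0, 0, 1], 0], [255, [0, 0, 0.5], 0], [255, [0, 0, 0], 0]]}}

```text
time: 30.7
tool_pos: [0.5667, 0.2645, 0.1058]
ee_rot: [3.137, -0.002, 1.547]
wrist_force: [-5.3, -2.1, 18.8]
width: 0.0005
finger_force: 7.8
```

Emit:
{"api": "carry_out", "payload": {"increments": [[255, [0, 0, -20], 0], [255, [0, 0, -45], 0], [255, [-30, -10, -40], 0], [255, [-40, -10, -30], 0], [255, [-40, -10, 0], 0], [255, [-40, -15, 0], 0], [255, [0, 0, 0], 0], [255, [0, 0, 0], 0]]}}

```text
time: 31.5
tool_pos: [0.5174, 0.116, 0.2334]
ee_rot: [-3.142, -0.001, 1.545]
wrist_force: [0.2, -0.2, -0.4]
width: 0.0007
finger_force: 0.0
```

```bash
python3 - <<'E'
from w import *
tb(0,-106,229)
i=robot.snapshot("wrist"); c=robot.get_calibration("wrist")
# outermost/innermost grey extents per clip: along box x at each clip, hinge->tip, grey profile
a=np.radians(-1.3); M=np.array([[np.cos(a),-np.sin(a)],[np.sin(a),np.cos(a)]])
g=cv2.cvtColor(i,cv2.COLOR_BGR2GRAY)
for n,sx,sy in [("a",1,1),("b",1,-1),("c",-1,-1),("d",-1,1)]:
    row=[]
    for x in range(110,14,-4):
        p=M@np.array([sx*x,sy*50])/1000+[.527,.2152]; u,v=proj(c,[*p,.088]); row.append(int(g[int(round(v)),int(round(u))]) if 0<=v<480 and 0<=u<640 else -1)
    print(n,row)
E
```

```text
t 31.5 pos [0.5174 0.116  0.2334] yaw 88.54 F [ 0.2 -0.2 -0.4] w 0.0007
shift [-6.6  7.3 -9.6] twist -0.16
a [54, 58, 52, 55, 56, 55, 57, 85, 175, 154, 165, 168, 169, 171, 155, 144, 140, 136, 139, 141, 147, 235, 235, 235]
b [60, 56, 64, 55, 61, 67, 61, 81, 172, 166, 173, 171, 173, 173, 159, 134, 135, 133, 132, 145, 238, 240, 239, 240]
c [65, 69, 67, 63, 63, 62, 60, 60, 167, 132, 180, 180, 182, 182, 176, 154, 148, 150, 149, 147, 214, 240, 239, 239]
d [64, 67, 63, 64, 61, 61, 62, 60, 161, 138, 188, 188, 188, 188, 185, 174, 155, 146, 150, 154, 154, 232, 235, 236]
```

All four clips lie flat in the image. c and d differ slightly in shading, and there is time, so I'll press both near their tips to be sure.

```bash
python3 - <<'E'
from w import *
tb(-38,-50,98)
E
```

```text
t 31.55 pos [0.5177 0.1168 0.2332] yaw 88.62 F [0.3 0.4 0. ] w 0.0003
shift [ 48.5 -30.9 121.2] twist -0.08
```

Emit:
{"api": "carry_out", "payload": {"increments": [[255, [16, -10, 30], 0], [255, [16, -10, 40], 0], [255, [16, -11, 30], 0], [255, [0, 0, 15], 0], [255, [0, 0, 5], 0], [255, [0, 0, 2], 0], [255, [0, 0, 0], 0]]}}

```text
time: 32.25
tool_pos: [0.4886, 0.1658, 0.1123]
ee_rot: [3.14, -0.0, 1.548]
wrist_force: [-0.9, -0.8, 0.4]
width: 0.0003
finger_force: 0.0
```

Emit:
{"api": "carry_out", "payload": {"increments": [[255, [0, 0, 2], 0], [255, [0, 0, 2], 0], [255, [0, 0, 0], 0]]}}

```text
time: 32.55
tool_pos: [0.4893, 0.1655, 0.111]
ee_rot: [3.137, -0.001, 1.547]
wrist_force: [-2.4, 0.0, 9.0]
width: 0.0004
finger_force: 4.4
```

Emit:
{"api": "carry_out", "payload": {"increments": [[255, [0, 0, 1], 0], [255, [0, 0, 1], 0], [255, [0, 0, 0], 0]]}}

```text
time: 32.85
tool_pos: [0.4894, 0.1656, 0.1107]
ee_rot: [3.136, -0.002, 1.547]
wrist_force: [-4.4, -0.4, 13.1]
width: 0.0003
finger_force: 7.1
```

Emit:
{"api": "carry_out", "payload": {"increments": [[255, [0, 0, 1], 0], [255, [0, 0, 0], 0]]}}

```text
time: 33.05
tool_pos: [0.4894, 0.1656, 0.1107]
ee_rot: [3.136, -0.002, 1.547]
wrist_force: [-7.0, -0.1, 19.0]
width: 0.0008
finger_force: 9.8
```

c is rigid, so it is shut. Now d.

Emit:
{"api": "carry_out", "payload": {"increments": [[255, [0, 0, -20], 0], [255, [25, 0, -20], 0], [255, [35, 0, 0], 0], [255, [40, 0, 20], 0], [255, [0, 0, 12], 0], [255, [0, 0, 3], 0], [255, [0, 0, 0], 0]]}}

```text
time: 33.75
tool_pos: [0.49, 0.2643, 0.1092]
ee_rot: [-3.141, 0.001, 1.546]
wrist_force: [-0.9, 0.3, 1.0]
width: 0.0005
finger_force: 0.0
```

Emit:
{"api": "carry_out", "payload": {"increments": [[255, [0, 0, 2], 0], [255, [0, 0, 0], 0]]}}

```text
time: 33.95
tool_pos: [0.4907, 0.2644, 0.1083]
ee_rot: [3.14, -0.0, 1.546]
wrist_force: [-0.5, 0.0, -0.1]
width: 0.0005
finger_force: 0.0
```

Emit:
{"api": "carry_out", "payload": {"increments": [[255, [0, 0, 1], 0], [255, [0, 0, 1], 0], [255, [0, 0, 0], 0]]}}

```text
time: 34.25
tool_pos: [0.4902, 0.265, 0.1057]
ee_rot: [3.141, -0.0, 1.547]
wrist_force: [-0.0, -0.7, 0.4]
width: 0.0004
finger_force: 0.0
```

Emit:
{"api": "carry_out", "payload": {"increments": [[255, [0, 0, 1], 0], [255, [0, 0, 1], 0], [255, [0, 0, 0], 0]]}}

```text
time: 34.55
tool_pos: [0.4904, 0.2653, 0.1051]
ee_rot: [3.14, -0.0, 1.547]
wrist_force: [-1.3, -1.7, 4.4]
width: 0.0007
finger_force: 2.4
```

Emit:
{"api": "carry_out", "payload": {"increments": [[255, [0, 0, 1], 0], [255, [0, 0, 1], 0], [255, [0, 0, 0], 0]]}}

```text
time: 34.85
tool_pos: [0.4905, 0.2653, 0.1049]
ee_rot: [3.14, -0.0, 1.547]
wrist_force: [-3.5, -1.6, 11.8]
width: 0.0007
finger_force: 6.2
```

Emit:
{"api": "carry_out", "payload": {"increments": [[255, [0, 0, 1], 0], [255, [0, 0, 0], 0]]}}

```text
time: 35.05
tool_pos: [0.4906, 0.2653, 0.1048]
ee_rot: [3.139, -0.001, 1.547]
wrist_force: [-5.9, -3.1, 13.9]
width: 0.0004
finger_force: 7.8
```

Emit:
{"api": "carry_out", "payload": {"increments": [[255, [0, 0, -20], 0], [255, [0, 0, -40], 0], [255, [-20, 0, -45], 0], [255, [-30, 0, -20], 0], [255, [0, 0, 0], 0], [255, [0, 0, 0], 0], [255, [0, 0, 0], 0]]}}

```text
time: 35.75
tool_pos: [0.4882, 0.2157, 0.2237]
ee_rot: [-3.138, 0.0, 1.548]
wrist_force: [-0.3, 0.2, -0.8]
width: 0.0006
finger_force: 0.0
```

```bash
python3 - <<'E'
from w import *
o=robot.get_obs(); print(o['time'],o['tool_pos'],o['wrist_force'])
print(robot.close_job())
E
```

```text
35.75 [0.4882163  0.21566088 0.22367015] [-0.26592406  0.18524249 -0.81020679]
the job is handed in; nothing more can be done
None
```

I handed the job in at 35.75 s: the lid is in the mouth and all four clips are shut in the order b, d, c, a. Each clip held rigid when I pressed its tab again, and the highest force I read was about 20 N; the hand-in returned no verdict.

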